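# Shift the ink mill drive into third gear

### The arm

A 7-joint arm with a two-finger parallel gripper is mounted at the origin on a cart in front of the work surface, level with it; the furniture and walls round the work are solid. World frame = base frame: x ahead of the robot, y to its left, z up, the work surface at z = 0. Lengths are in m, angles in rad, forces in N, time in s.
With the tool pointing down it reaches from about 0.425 to 1.025 m from the base axis. Payload 9.4 kg.
Tool frame: the origin (TCP) lies on the centre line of the jaws, within the pads' length; the fingertips stand 25 mm ahead of it and the grasp point (between the pads) lies 6 mm ahead of it; z points along the fingers, y is the direction in which the jaws open and shut (so a half turn about z gives the same grasp; the last joint's range is limited). The gripper opens to 85 mm and grips with 20 to 120 N. Pads are 22 mm wide; open, the fingers measure 114 mm over their backs; the gripper's body (76 mm by 85 mm) begins 54 mm behind the grasp point. The pads swing forward as they close: fully open they stand 13 mm farther back than shut.
Start: joints at [-1.34, 0.599, -0.003, 1.599, 0.002, 0.943, -0.08], TCP at [0.22, 0.691, 0.256] pointing down, gripper open.
Joint ranges: [-2.57, 2.57], [-0.35, 1.97], [-1.29, 1.29], [0.11, 2.56], [-1.05, 4.19], [0.11, 1.86], [-2.63, 2.63]. Speed limits (rad/s): [2.22, 2.22, 3.01, 3.01, 3.14, 3.14, 3.14].

### API

Orientations are given as [roll, pitch, yaw] about the fixed x, y, z axes, in that order (R = Rz(yaw) Ry(pitch) Rx(roll)).
In Python, from workcell import * gives the robot as it stands. The module is installed in compiled form; this text tells all that it offers.
- The arm moves only by the tool jog_arm, never from a script. Its argument "commands" is a list of rows, each a list of 3 entries, a list of its own where there are three numbers: the finger opening in m, from 0 to 0.0854, then the shift along the tool's x, y, z in m, then the turn, a rotation vector about the tool's x, y, z in rad. A call has 1 to 5 rows; each row shifts and turns the commanded pose from where the row before left it, along the tool's axes as they then stand; what a row does not reach is not made up. A row lasts 1/12 s, in which the tool goes at most 41.7 mm and 7.16 degrees, less where a joint would pass 70% of its speed; a pose out of reach is approached as far as the arm can. A call with a gripper value outside its range is refused whole. The fingers move at their own pace and stop on an object; "force" is the grip in N (left out, the last holds). Time passes only in rows, so rows that do not move let the fingers close. It gives the time, the measured TCP pose, the force and the opening at its end, in the units of the state.
- observe(): the state, without advancing time (a new reading comes with each control period).
- grab_frame(name): name is "scene" or "top" or "wrist"; returns a dict with "pixels" (480x640x3 uint8, red, green, blue), "range_z" (480x640 float32, m along the optical axis (not along the pixel's ray), 0 where there is no reading), "fx", "fy", "cx", "cy" (pixels), "position" and "orientation" of the camera in the world; the wrist camera has in their place "T_tool_cam" (4x4, takes a point from camera to tool coordinates, whose origin is the TCP and whose axes are the flange's). Camera axes: x right, y down, z forward; pixel columns grow to the right and rows downward; lengths in m; the calibration is good to about 2 mm. A picture is of the moment at which its call begins: read the wrist's pose just before it.
- finish_job(): hands the job in, once; it reports no verdict.
The state is a dict: "t": time; "qpos": joint angles; "joint_vel": joint speeds; "tau": joint torques, N m; "position": TCP position; "ee_rot": TCP orientation; "contact_force": force on the tool from outside, world axes, zero at the start; "wrist_torque": the same for the moment, N m; "width": finger opening in m.
Only numpy, scipy, OpenCV 4.12 (cv2) and the standard library are available. Lean on these libraries where they do the work, as an engineer would, in place of code of your own. Each camera call takes 0.05 s, during which the arm holds its last target.

### The job

Put the ink mill's drive into third gear: with the fingertips, push the red-topped gear lever along its H-shaped gate - out of whatever place it has in the left-hand lane into the cross channel, across to the right-hand lane, then forward (toward the motor) until it is fully home in the third slot, the one marked with three dots. Only push it, gently, never grip it, and leave it standing there untouched. Leave the black-lidded ink jar, the paper cup and the roll of tape beside the drive where they stand, and do not pick them up.

Things in the scene. Friction and masses are not known exactly. Their poses are not given: they have to be found in the camera images.
- drive_unit: Drive unit, fixed to the table, place and yaw vary: grey gearbox 140 x 130 mm, 82 mm high with its white gate plate as top, green motor (up to 83 mm high) behind it out to x = +174 mm, feet out to y = +-85 mm, output shaft out to y = -87 mm. Origin: centre of the gearbox's underside, on the table. +x is 'forward' (to the motor, roughly away from the robot), +y 'left', z up.
- gate_centre (a point): Centre of the H gate on the plate's top, 82 mm above the table; axes as the unit's. Two lanes along x at y = +12.6 mm (left) and -12.6 mm (right), 13 mm wide, from x = -24 to +24 mm, joined at x = 0 by a cross channel 15 mm wide; the teeth have round noses. Slots: first left forward (1 dot), second left rear (2 dots), third right forward (3 dots), fourth right rear (4 dots).
- lever_across (a joint): Sideways lean (rad) of the gear lever about the unit's x axis through its pivot, which lies 10 mm above the table under the gate's centre. 0 = upright, positive = leaning right (to the unit's -y). It reads about -0.18 in the left lane, about +0.18 in the right lane (+-0.03 of play). No spring: the lever stays where it is left.
- lever_fore (a joint): Forward lean (rad) of the gear lever about its cross axis, same pivot. 0 = in the cross channel, positive = forward (to the unit's +x). The gate stops it at about +0.26 and -0.26 (home in a slot). It can cross between lanes only within about 0.05 of 0. It starts anywhere between second and first slot. Stays where left by friction; about 1 N at the knob moves it.
- knob (a point): Middle of the lever's red knob, 145 mm from the pivot along the lever, about 155 mm above the table when upright. The knob is a round grip 37 mm across, from 28 mm below to 26 mm above this point, on a 10 mm rod that is free down to the gate plate. This point moves about 26 mm to either side and 37 mm forward and back of the gate's centre.
- third_slot (a point): Where the lever's rod passes through the gate plate when it is home in the third slot: a point on the top of the plate near the forward end of the right lane, 82 mm above the table.
- ink_jar_jet: Loose ink jar with a black lid, 67 mm across, 68 mm high, origin at the centre of its underside; it stands left of the drive unit and stays there.
- cup_1: Loose white paper cup, 68 mm across, 85 mm high, origin at the centre of its underside; it stands at the right of the drive unit and stays there.
- tape_2: Loose roll of masking tape, 72 mm across, 18 mm high, lying flat, origin at the centre of its underside; it lies at the right of the drive unit, nearer the robot, and stays there.

How it is judged:
By the outcome, as a careful person would: the job done as asked, in the order asked, and still so for the second after the job is handed in, with the robot touching nothing.
It also fails if it takes over 64 s, if anything falls off the work surface, if the arm or the gripper's body presses on something with over 40 N, if the wrist force passes 120 N, or if a joint passes its speed limit or range.

## Working session

There is one attempt and no reset: what is moved stays moved. The work goes in short steps, Python scripts to look and compute and a tool call to move; the robot and the scene stay as the last step left them, time stands still between calls to the robot, and variables do not carry over. Pictures are saved under pics/ and viewed, and the job is handed in when it is done.

Besides the shell and the picture viewer there is one more tool, called after "Call:" as a command line: name --argument value ..., lists and objects as JSON in quotes. jog_arm: Moves the arm, as the interface text tells. Its arguments: {"type":"object","properties":{"commands":{"type":"array"},"force":{"type":"number"}},"required":["commands"]}

```bash
mkdir -p pics
python3 - <<'E'
from workcell import *
import cv2,pickle
s=observe();print({k:s[k] for k in('t','position','ee_rot','width','contact_force')})
d={}
for n in("scene","top"):
    f=grab_frame(n);d[n]=f
    print(n,f['fx'],f['cx'],f['cy'],f['position'],f['orientation'])
    cv2.imwrite(f'pics/{n}0.png',f['pixels'][:,:,::-1])
pickle.dump(d,open('f0.pkl','wb'))
E
```

```text
{'t': 0.0, 'position': array([0.21950782, 0.69052346, 0.25541623]), 'ee_rot': array([-3.14003971e+00,  1.36215037e-04,  2.83383763e+00]), 'width': 0.08522099726255059, 'contact_force': array([-0.04578587,  0.81328374, -0.25062379])}
scene 457.0546216595437 323.13809153459346 244.089753332055 [0.24796694 0.51048605 0.6834644 ] [-2.30752804 -0.00293484 -2.63678483]
top 448.1084103363609 316.0719157162744 238.080477188532 [ 0.37568304 -0.05794132  0.96472212] [-2.94288855  0.0223994  -1.56714362]
```

View pics/scene0.png

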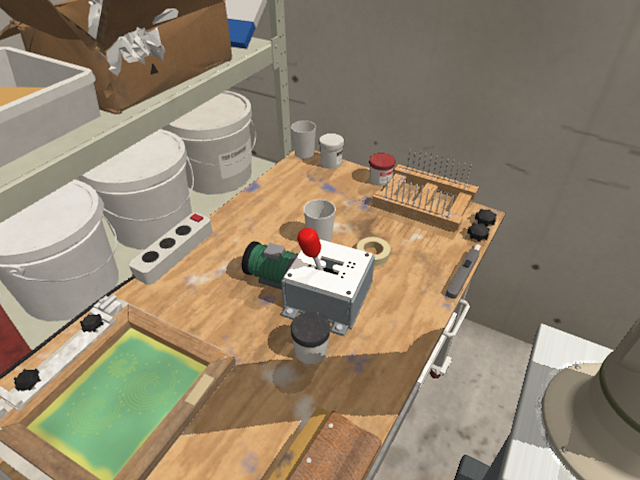

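View pics/top0.png

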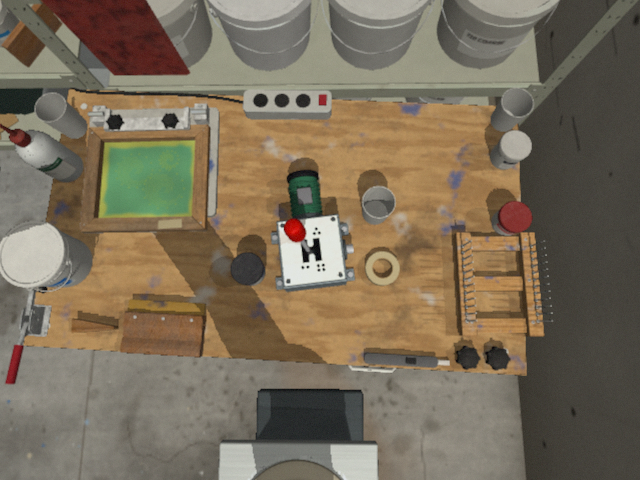

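The lever stands forward in the left lane: the knob is at (295,230) in the top view and (309,240) in the scene view. The plate is around (312,251) in the top view. Next I measure both.

```bash
cat > h.py <<'E'
import numpy as np,cv2,pickle
from scipy.spatial.transform import Rotation as R
def cam(f): return R.from_euler('xyz',f['orientation']).as_matrix(),np.array(f['position'])
def rays(f,uv):
    uv=np.atleast_2d(uv).astype(float);Rm,p=cam(f)
    d=np.c_[(uv[:,0]-f['cx'])/f['fx'],(uv[:,1]-f['cy'])/f['fy'],np.ones(len(uv))]
    return p,d@Rm.T
def onplane(f,uv,z):
    p,d=rays(f,uv);return p+d*((z-p[2])/d[:,2])[:,None]
def cloud(f):
    v,u=np.mgrid[:480,:640];p,d=rays(f,np.c_[u.ravel(),v.ravel()])
    return (p+d*f['range_z'].reshape(-1,1)).reshape(480,640,3)
def red(f):
    a=f['pixels'].astype(int);return (a[...,0]>120)&(a[...,1]<70)&(a[...,2]<70)
def ray2(f1,u1,f2,u2):
    p,d=rays(f1,u1);q,e=rays(f2,u2);d=d[0]/np.linalg.norm(d);e=e[0]/np.linalg.norm(e)
    st=np.linalg.lstsq(np.c_[d,-e],q-p,rcond=None)[0];a=p+d*st[0];b=q+e*st[1]
    return (a+b)/2,np.linalg.norm(a-b)
def big(m):
    n,l,s,c=cv2.connectedComponentsWithStats(m.astype(np.uint8));i=1+np.argmax(s[1:,4]);return l==i,c[i]
E
python3 - <<'E'
from h import *
d=pickle.load(open('f0.pkl','rb'))
rc={}
for n,f in d.items():
    c=cloud(f);a=f['pixels'].astype(int)
    roi=(abs(c[...,2]-.082)<.01)&(a.min(2)>170)&(np.hypot(c[...,0]-.43,c[...,1]+.05)<.25)
    m,_=big(roi);P=c[m];print(n,'plate z',np.median(P[:,2]))
    cnt=cv2.findContours(m.astype(np.uint8),0,2)[0];cnt=max(cnt,key=cv2.contourArea)[:,0]
    Q=onplane(f,cnt,.082)
    r=cv2.minAreaRect((Q[:,:2]*1000).astype(np.float32));print(r)
    x,y=np.where(m.any(0))[0][[0,-1]],np.where(m.any(1))[0][[0,-1]];
    k=red(f)&(c[...,2]>.1)&(np.hypot(c[...,0]-.43,c[...,1]+.05)<.25)
    k,cc=big(k);K=c[k];print('knob',cc,k.sum(),K.mean(0),K.min(0),K.max(0));rc[n]=cc
    x0=int(cc[0])-70;y0=int(cc[1])-50
    cv2.imwrite(f'pics/{n}1.png',cv2.resize(f['pixels'][y0:y0+110,x0:x0+150,::-1],None,fx=5,fy=5,interpolation=2))
print(ray2(d['scene'],rc['scene'],d['top'],rc['top']))
E
```

```text
scene plate z 0.08114490088325998
((529.0270385742188, -24.861953735351562), (130.9223175048828, 120.2062759399414), 6.999491214752197)
knob [310.09367089 240.3164557 ] 395 [0.54837895 0.0097296  0.16267456] [ 0.53473511 -0.0079318   0.13387985] [0.57151144 0.02217145 0.1764451 ]
top plate z 0.08127980753567265
((529.4412231445312, -26.81360626220703), (129.98892211914062, 120.41166687011719), 7.064517974853516)
knob [294.20520231 230.0982659 ] 346 [5.50483394e-01 2.37806187e-04 1.69932222e-01] [ 0.37568304 -0.05794132  0.14151889] [0.57163289 0.01947132 0.96472212]
(array([0.55376961, 0.00134629, 0.15397204]), np.float64(0.0005720613772282131))
```

```bash
ls pics
```

```text
scene0.png
scene1.png
top0.png
top1.png
```

View pics/top1.png

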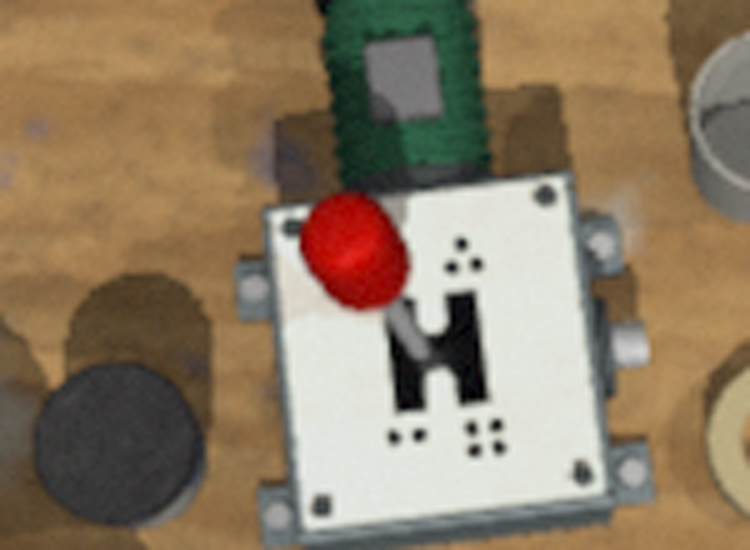

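View pics/scene1.png

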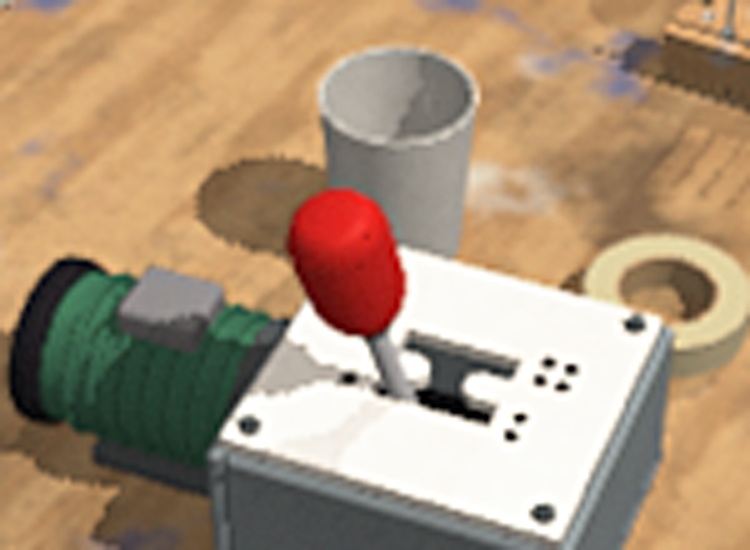

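```bash
cat >> h.py <<'E'
C=np.array([.5292,-.0258]);YAW=np.radians(7.03)
A=np.array([[np.cos(YAW),-np.sin(YAW)],[np.sin(YAW),np.cos(YAW)]])
def tounit(p): return A.T@(np.asarray(p)[:2]-C)
def toworld(q): return C+A@np.asarray(q)
def delta(s,q,z):
    "tool-frame shift and turn to reach unit point q at height z, tool x=unit y, tool y=unit x, down"
    Rm=R.from_euler('xyz',s['ee_rot']);T=R.from_matrix(np.c_[np.r_[A[:,1],0],np.r_[A[:,0],0],[0,0,-1.]])
    t=np.r_[toworld(q),z]
    return 'unit',np.round(tounit(s['position'])*1000,1),'z',round(s['position'][2],4),'shift mm(cur axes)',np.round(Rm.inv().apply(t-s['position'])*1000,1),'turn',np.round((Rm.inv()*T).as_rotvec(),3)
E
python3 - <<'E'
from h import *
from workcell import observe
d=pickle.load(open('f0.pkl','rb'))
for n,f in d.items():
    c=cloud(f).reshape(-1,3);c=c[(f['range_z'].ravel()>0)]
    a=np.array([.22,.69]);b=np.array([.6055,.0075]);t=(c[:,:2]-a)@(b-a)/((b-a)@(b-a));e=np.abs(np.cross(b-a,c[:,:2]-a))/np.linalg.norm(b-a)
    for k in np.arange(0,1.2,.1):
        m=(t>k)&(t<k+.1)&(e<.12)&(c[:,2]<.6)
        if m.any(): print(n,round(k,1),m.sum(),c[m,2].max().round(3))
    m=(c[:,2]>.3)&(abs(c[:,1])<.4)&(c[:,0]>0.3);print('high near x',c[m,0].min() if m.any() else None)
s=observe();print(delta(s,[.08,.024],.165), tounit([.5538,.0013]))
E
```

```text
scene 0.5 5587 0.032
scene 0.6 7237 0.046
scene 0.7 6996 0.07
scene 0.8 4838 0.086
scene 0.9 5418 0.176
scene 1.0 3176 0.085
scene 1.1 1180 0.087
high near x 1.0228340449910531
top 0.0 1049 -0.709
top 0.1 980 0.065
top 0.2 2412 0.063
top 0.3 3095 0.133
top 0.4 3608 0.132
top 0.5 4085 0.033
top 0.6 4148 0.047
top 0.7 4042 0.07
top 0.8 3894 0.087
top 0.9 3726 0.179
top 1.0 3541 0.088
top 1.1 3562 0.088
high near x None
('unit', array([-219.6,  748.9]), 'z', np.float64(0.2555), 'shift mm(cur axes)', array([-574.8, -533.6,   91.3]), 'turn', array([-1.00e-03,  1.00e-03,  1.14e+00])) [0.0277318 0.0238855]<stdin>:6: DeprecationWarning: Arrays of 2-dimensional vectors are deprecated. Use arrays of 3-dimensional vectors instead. (deprecated in NumPy 2.0)
```

The corridor is clear: obstacles reach 0.133 m at most and the fingertips are at 0.23 m. I close the fingers and rotate while lifting slightly.

Call:
jog_arm --commands '[[0, [0, 0, -0.01], [0, 0, 0.114]], [0, [0, 0, -0.01], [0, 0, 0.114]], [0, [0, 0, -0.01], [0, 0, 0.114]], [0, [0, 0, -0.01], [0, 0, 0.114]], [0, [0, 0, 0], [0, 0, 0.114]]]' --force 20

```text
t: 0.52
position: [0.2199, 0.6915, 0.2981]
ee_rot: [3.14, -0.001, 2.258]
contact_force: [0.3, 0.5, 1.6]
width: 0.0251
```

Call:
jog_arm --commands '[[0, [0, 0, 0], [0, 0, 0.114]], [0, [0, 0, 0], [0, 0, 0.114]], [0, [0, 0, 0], [0, 0, 0.114]], [0, [0, 0, 0], [0, 0, 0.114]], [0, [0, 0, 0], [0, 0, 0.114]]]'

```text
t: 0.93
position: [0.2195, 0.6907, 0.2958]
ee_rot: [-3.141, 0.001, 1.688]
contact_force: [-0.1, 0.4, 0.1]
width: 0.0001
```

Run:
```python
from h import *
from workcell import observe
s=observe();print(s['qpos'],s['width'],delta(s,[.08,.024],.165))
```

```text
[-1.53278998  0.58097723  0.31687608  1.57297004 -0.201888    1.02091826
 -1.0410337 ] 0.00010250309299725357 ('unit', array([-219.7,  749. ]), 'z', np.float64(0.2958), 'shift mm(cur axes)', array([-723.4,  303.5,  131.3]), 'turn', array([-0.   ,  0.001, -0.005]))
```

Call:
jog_arm --commands '[[0, [-0.036, 0.015, 0], [0, 0, 0]], [0, [-0.036, 0.015, 0], [0, 0, 0]], [0, [-0.036, 0.015, 0], [0, 0, 0]], [0, [-0.036, 0.015, 0], [0, 0, 0]], [0, [-0.036, 0.015, 0], [0, 0, 0]]]'

```text
t: 1.35
position: [0.3166, 0.5197, 0.2959]
ee_rot: [-3.141, 0.001, 1.694]
contact_force: [0.6, 1.4, -0.3]
width: -0.0004
```

Call:
jog_arm --commands '[[0, [-0.036, 0.015, 0], [0, 0, 0]], [0, [-0.036, 0.015, 0], [0, 0, 0]], [0, [-0.036, 0.015, 0], [0, 0, 0]], [0, [-0.036, 0.015, 0], [0, 0, 0]], [0, [-0.036, 0.015, 0], [0, 0, 0]]]'

```text
t: 1.77
position: [0.4131, 0.3502, 0.2962]
ee_rot: [-3.141, 0.0, 1.694]
contact_force: [0.8, 1.1, -0.1]
width: 0.0002
```

Call:
jog_arm --commands '[[0, [-0.036, 0.015, 0], [0, 0, 0]], [0, [-0.036, 0.015, 0], [0, 0, 0]], [0, [-0.036, 0.015, 0], [0, 0, 0]], [0, [-0.036, 0.015, 0], [0, 0, 0]], [0, [-0.036, 0.015, 0], [0, 0, 0]]]'

```text
t: 2.18
position: [0.5096, 0.1808, 0.2962]
ee_rot: [-3.141, -0.0, 1.694]
contact_force: [0.6, 0.4, -0.5]
width: -0.0001
```

Call:
jog_arm --commands '[[0, [-0.036, 0.015, 0], [0, 0, 0]], [0, [-0.036, 0.015, 0], [0, 0, 0]], [0, [-0.036, 0.015, 0], [0, 0, 0]], [0, [-0.036, 0.015, 0], [0, 0, 0]], [0, [0, 0, 0], [0, 0, 0]]]'

```text
t: 2.6
position: [0.5892, 0.0387, 0.2966]
ee_rot: [3.139, 0.004, 1.685]
contact_force: [-0.1, -0.9, -0.2]
width: 0.0004
```

Run:
```python
from h import *
from workcell import observe
s=observe();print(s['qpos'],s['width'],delta(s,[.08,.024],.165))
```

```text
[-0.45388461  0.41300966  0.41107292  1.89134806 -0.20489426  0.87637323
  0.17168824] 0.00035056865224040285 ('unit', array([67.4, 56.7]), 'z', np.float64(0.2966), 'shift mm(cur axes)', array([-32. ,  12.6, 131.8]), 'turn', array([ 0.002,  0.004, -0.009]))
```

Call:
jog_arm --commands '[[0, [-0.032, 0.014, 0], [0, 0, -0.007]], [0, [0, 0, 0.035], [0, 0, 0]], [0, [0, 0, 0.035], [0, 0, 0]], [0, [0, 0, 0.035], [0, 0, 0]], [0, [0, 0, 0.027], [0, 0, 0]]]'

```text
t: 3.02
position: [0.6032, 0.0171, 0.1618]
ee_rot: [-3.14, -0.0, 1.701]
contact_force: [-0.3, 1.0, -0.2]
width: -0.0001
```

```bash
cat > look.py <<'E'
import sys
from h import *
from workcell import *
tag=sys.argv[1]
s=observe();print(s['t'],delta(s,[0,0],.165),s['contact_force'].round(2))
rc={};out=[]
for n in('scene','top'):
    f=grab_frame(n);c=cloud(f)
    k,cc=big(red(f)&(np.hypot(c[...,0]-.53,c[...,1]+.03)<.15)&(c[...,2]>.09));rc[n]=(f,cc);print(n,cc.round(1),k.sum())
    x0=int(cc[0])-50;y0=int(cc[1])-45
    out.append(cv2.resize(f['pixels'][y0:y0+90,x0:x0+100,::-1],None,fx=4,fy=4,interpolation=2))
p,e=ray2(*rc['scene'],*rc['top']);q=tounit(p)*1000
print('knob unit',q.round(1),'z',p[2].round(4),'gap',e.round(4),'fore',np.arctan2(q[0],p[2]*1000-10).round(3),'across',np.arctan2(-q[1],p[2]*1000-10).round(3))
cv2.imwrite(f'pics/{tag}.png',np.hstack(out))
E
python3 look.py a1
```

```text
3.0167 ('unit', array([78.7, 33.5]), 'z', np.float64(0.1618), 'shift mm(cur axes)', array([-33. , -79. ,  -3.1]), 'turn', array([-0.002, -0.   ,  0.007])) [-0.28  0.99 -0.18]
scene [309.1 236.6] 264
top [297.3 231.3] 237
knob unit [27.6 19.3] z 0.1574 gap 0.0069 fore 0.185 across -0.13
```

View pics/a1.png

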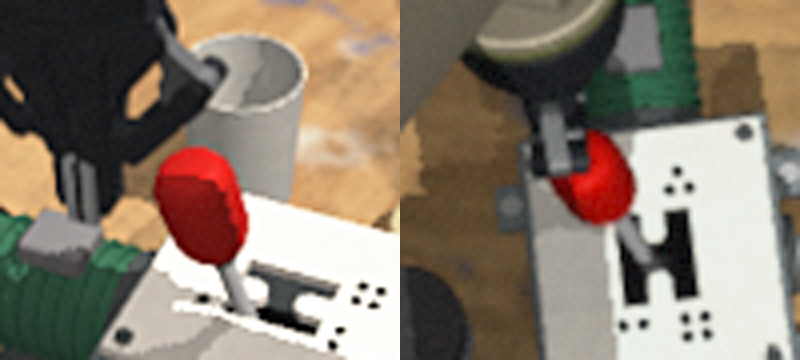

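The pushing finger stands in front of the knob (right panel: finger at about (560,150), knob at (595,175)) but about 9 mm too far left. I correct that, then push rearward slowly.

Call:
jog_arm --commands '[[0, [-0.009, 0, 0.0], [0, 0, 0.007]], [0, [0, -0.004, 0], [0, 0, 0]], [0, [0, -0.004, 0], [0, 0, 0]], [0, [0, -0.004, 0], [0, 0, 0]], [0, [0, 0, 0], [0, 0, 0]]]'

```text
t: 3.53
position: [0.5929, 0.0066, 0.1656]
ee_rot: [3.14, -0.0, 1.694]
contact_force: [0.3, -0.5, 0.6]
width: 0.0003
```

Call:
jog_arm --commands '[[0, [0, -0.004, 0.0], [0, 0, 0]], [0, [0, -0.004, 0], [0, 0, 0]], [0, [0, -0.004, 0], [0, 0, 0]], [0, [0, -0.004, 0], [0, 0, 0]], [0, [0, 0, 0], [0, 0, 0]]]'

```text
t: 3.95
position: [0.5767, 0.0046, 0.1644]
ee_rot: [-3.141, -0.0, 1.694]
contact_force: [0.8, -0.6, 0.3]
width: -0.0001
```

```bash
python3 look.py a2
```

```text
3.95 ('unit', array([50.9, 24.3]), 'z', np.float64(0.1644), 'shift mm(cur axes)', array([-24.3, -50.9,  -0.6]), 'turn', array([-0., -0.,  0.])) [ 0.76 -0.55  0.31]
scene [315.  237.3] 228
top [301.3 239.8] 74
knob unit [14.8 14.5] z 0.1552 gap 0.0137 fore 0.102 across -0.1
```

View pics/a2.png

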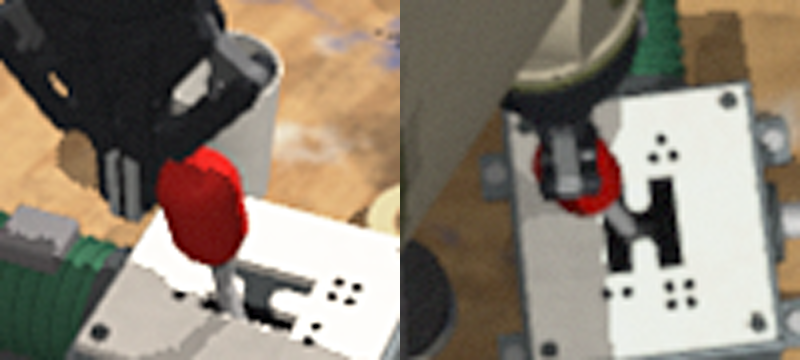

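Call:
jog_arm --commands '[[0, [0, -0.003, 0.0], [0, 0, 0]], [0, [0, -0.003, 0], [0, 0, 0]], [0, [0, -0.003, 0], [0, 0, 0]], [0, [0, -0.003, 0], [0, 0, 0]], [0, [0, 0, 0], [0, 0, 0]]]'

```text
t: 4.47
position: [0.5649, 0.0031, 0.1642]
ee_rot: [-3.141, -0.0, 1.694]
contact_force: [0.0, 1.1, 0.1]
width: 0.0
```

```bash
cat >> look.py <<'E'
# knob from each single view: ray against sphere of 145 mm round the pivot
for n,(f,cc) in rc.items():
    p,d=rays(f,cc);d=d[0]/np.linalg.norm(d);o=p-np.r_[C,.01]
    b=o@d;h=b*b-(o@o-.145**2)
    if h>0:
        P=p+d*(-b-np.sqrt(h));q=tounit(P)*1000;print(n,'sphere knob',q.round(1),P[2].round(3),'fore',np.arcsin(q[0]/145).round(3))
E
python3 look.py a3
```

```text
4.4667 ('unit', array([38.9, 24.3]), 'z', np.float64(0.1642), 'shift mm(cur axes)', array([-24.3, -38.9,  -0.7]), 'turn', array([-0.001, -0.   ,  0.   ])) [0.02 1.1  0.06]
scene [320.8 238.3] 203
top [302.6 245.2] 48
knob unit [ 4.4 13.3] z 0.1553 gap 0.0139 fore 0.031 across -0.091
scene sphere knob [12.2 12. ] 0.154 fore 0.084
top sphere knob [-2.3 11.8] 0.155 fore -0.016
```

View pics/a3.png

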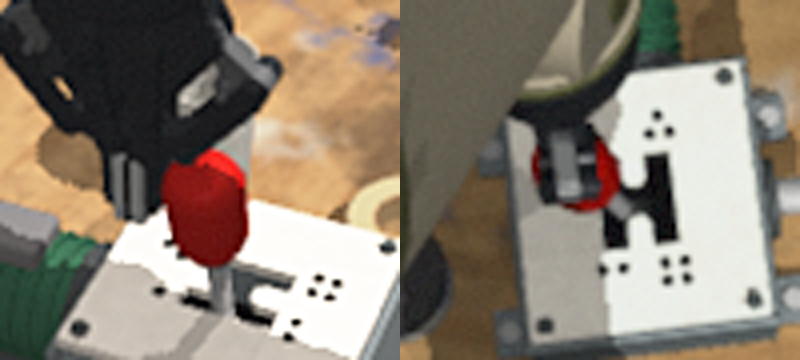

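Call:
jog_arm --commands '[[0, [0, -0.003, 0.0], [0, 0, 0]], [0, [0, -0.002, 0], [0, 0, 0]], [0, [0, 0, 0], [0, 0, 0]], [0, [0, 0, 0], [0, 0, 0]]]'

```text
t: 4.9
position: [0.5605, 0.0025, 0.1643]
ee_rot: [-3.141, -0.0, 1.694]
contact_force: [1.1, 0.2, 0.3]
width: 0.0003
```

```bash
cat >> look.py <<'E'
# close-ups of the gate with the cross-channel centre line, lane centres marked
out=[]
for n in('scene','top'):
    f=rc[n][0];Rm,p=cam(f)
    def pr(q):
        v=Rm.T@(np.r_[toworld(q),.082]-p);return np.array([f['fx']*v[0]/v[2]+f['cx'],f['fy']*v[1]/v[2]+f['cy']])
    c0=pr([0,0]);o=(c0-[25,20]).astype(int);Z=8
    im=cv2.resize(f['pixels'][o[1]:o[1]+50,o[0]:o[0]+50,::-1],None,fx=Z,fy=Z,interpolation=cv2.INTER_CUBIC)
    for q,col in[((0,.0126),(0,255,0)),((0,-.0126),(0,255,0)),((.024,.0126),(255,0,255)),((-.024,.0126),(255,0,255)),((.024,-.0126),(255,0,255)),((-.024,-.0126),(255,0,255))]:
        cv2.circle(im,tuple(int(x) for x in (pr(q)-o+.5)*Z),3,col,-1)
    out.append(im)
cv2.imwrite(f'pics/{tag}z.png',np.hstack(out))
E
python3 look.py a4
```

```text
4.9 ('unit', array([34.5, 24.3]), 'z', np.float64(0.1643), 'shift mm(cur axes)', array([-24.3, -34.6,  -0.7]), 'turn', array([-0., -0.,  0.])) [1.06 0.17 0.35]
scene [323.3 239. ] 201
top [302.9 247.2] 45
knob unit [ 0.3 13. ] z 0.1549 gap 0.013 fore 0.002 across -0.089
scene sphere knob [ 7.3 12.5] 0.154 fore 0.05
top sphere knob [-6.1 11.6] 0.154 fore -0.042
```

View pics/a4z.png

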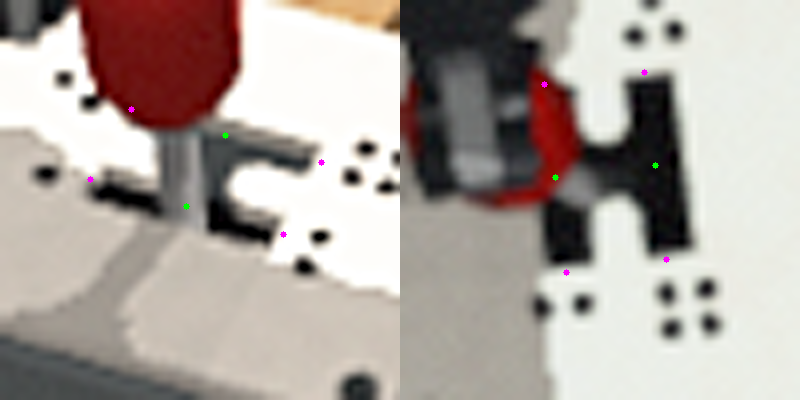

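In the scene close-up the rod meets the plate at about (183,215), on the projected middle of the left lane (186,207), so it stands at the cross channel. I back off and come round to the knob's left side.

Call:
jog_arm --commands '[[0, [0, 0.01, 0.0], [0, 0, 0]], [0, [0, 0.02, 0], [0, 0, 0]], [0, [0.025, 0.0, 0], [0, 0, 0]], [0, [0.025, 0, 0], [0, 0, 0]], [0, [0, 0, 0], [0, 0, 0]]]'

```text
t: 5.42
position: [0.5847, 0.0614, 0.1637]
ee_rot: [-3.141, -0.003, 1.699]
contact_force: [-1.0, 0.6, 0.3]
width: 0.0002
```

Call:
jog_arm --commands '[[0, [0, -0.02, 0.0], [0, 0, 0]], [0, [0, -0.02, 0], [0, 0, 0]], [0, [0, -0.02, 0], [0, 0, 0]], [0, [0, 0, 0], [0, 0, 0]]]'

```text
t: 5.75
position: [0.5214, 0.0479, 0.1641]
ee_rot: [-3.138, -0.0, 1.693]
contact_force: [-1.2, -0.3, 0.5]
width: -0.0
```

```bash
python3 look.py b1
```

```text
5.75 ('unit', array([ 1.2, 74.1]), 'z', np.float64(0.1641), 'shift mm(cur axes)', array([-74.1,  -1.2,  -1. ]), 'turn', array([-0.004, -0.   , -0.   ])) [-1.22 -0.32  0.46]
scene [328.5 240.5] 62
top [295.3 244.4] 309
knob unit [-3.9 24. ] z 0.1652 gap 0.0055 fore -0.025 across -0.153
scene sphere knob [-2.5 12.8] 0.154 fore -0.018
top sphere knob [ 1.2 25.1] 0.153 fore 0.009
```

View pics/b1z.png

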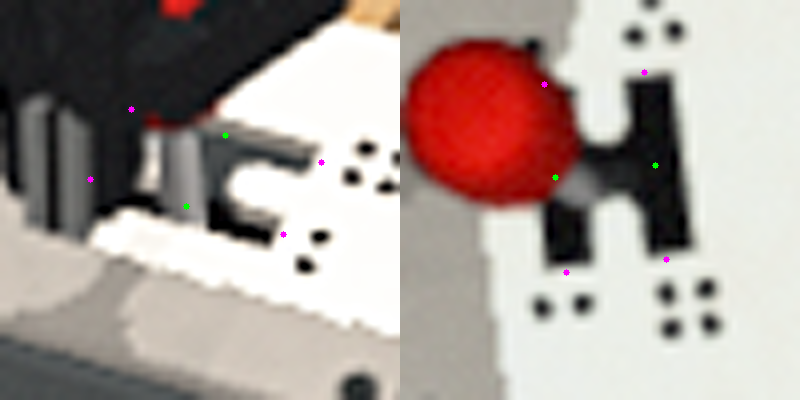

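View pics/b1.png

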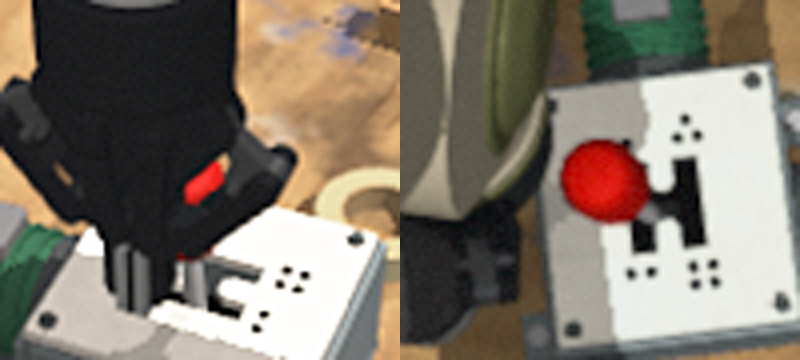

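Unoccluded in the top view, the knob reads (1.2, 25.1) mm, fore ≈ 0.01, so it is in the cross channel. I push it right.

Call:
jog_arm --commands '[[0, [-0.005, 0, 0.0], [0, 0, 0]], [0, [-0.005, 0, 0], [0, 0, 0]], [0, [-0.005, 0, 0], [0, 0, 0]], [0, [-0.004, 0, 0], [0, 0, 0]], [0, [-0.004, 0, 0], [0, 0, 0]]]'

```text
t: 6.27
position: [0.5281, 0.0252, 0.1643]
ee_rot: [3.141, -0.0, 1.693]
contact_force: [-0.1, 1.5, 1.4]
width: -0.0001
```

Call:
jog_arm --commands '[[0, [-0.004, 0, 0.0], [0, 0, 0]], [0, [-0.004, 0, 0], [0, 0, 0]], [0, [-0.004, 0, 0], [0, 0, 0]], [0, [-0.004, 0, 0], [0, 0, 0]], [0, [-0.004, 0, 0], [0, 0, 0]]]'

```text
t: 6.68
position: [0.5302, 0.0055, 0.1643]
ee_rot: [3.142, 0.0, 1.694]
contact_force: [-0.6, 0.4, 0.7]
width: 0.0005
```

```bash
python3 look.py b2
```

```text
6.6833 ('unit', array([ 4.8, 30.9]), 'z', np.float64(0.1643), 'shift mm(cur axes)', array([-30.9,  -4.8,  -0.7]), 'turn', array([0., 0., 0.])) [-0.62  0.38  0.72]
scene [332.8 245.2] 63
top [310.6 244. ] 201
knob unit [-1.  -3.6] z 0.1303 gap 0.0074 fore -0.008 across 0.03
scene sphere knob [-13.4  19.9] 0.153 fore -0.092
top sphere knob [-2.  -3.2] 0.155 fore -0.014
```

View pics/b2.png

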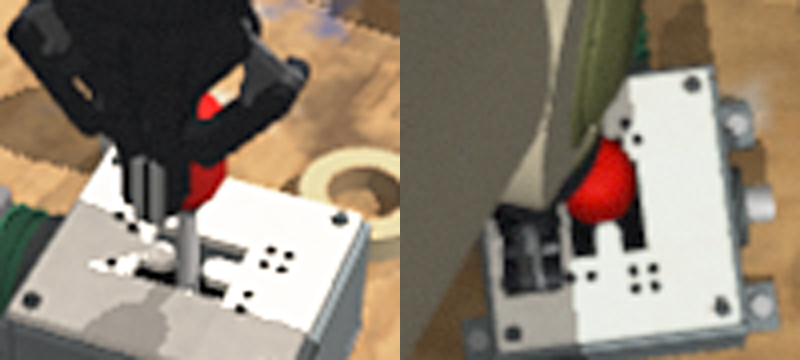

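The knob is midway in the cross channel. I keep going.

Call:
jog_arm --commands '[[0, [-0.004, 0, 0.0], [0, 0, 0]], [0, [-0.004, -0.001, 0], [0, 0, 0]], [0, [-0.004, -0.001, 0], [0, 0, 0]], [0, [-0.004, 0, 0], [0, 0, 0]], [0, [-0.004, 0, 0], [0, 0, 0]]]'

```text
t: 7.2
position: [0.5306, -0.0147, 0.1643]
ee_rot: [3.142, 0.0, 1.694]
contact_force: [1.0, 0.2, 0.7]
width: 0.0004
```

```bash
python3 look.py b3
```

```text
7.2 ('unit', array([ 2.7, 10.8]), 'z', np.float64(0.1643), 'shift mm(cur axes)', array([-10.8,  -2.7,  -0.7]), 'turn', array([0., 0., 0.])) [0.99 0.24 0.69]
scene [337.3 238.7] 61
top [322.8 242.7] 181
knob unit [ -0.9 -26.7] z 0.127 gap 0.0077 fore -0.008 across 0.224
scene sphere knob [-15.1   2.4] 0.154 fore -0.104
top sphere knob [ -1.9 -25.7] 0.153 fore -0.013
```

View pics/b3z.png

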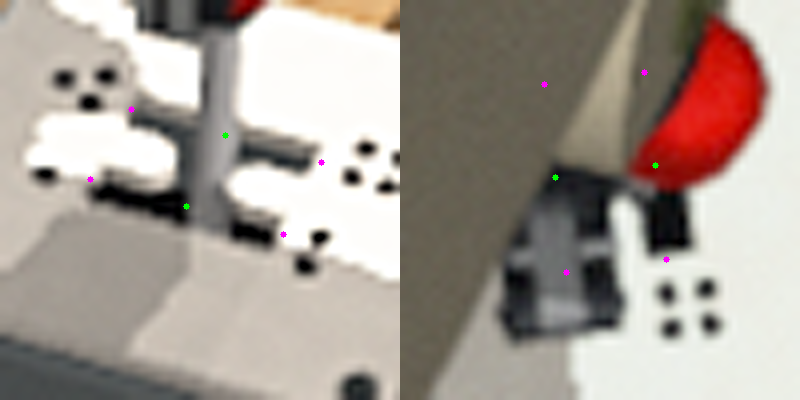

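Call:
jog_arm --commands '[[0, [-0.003, 0, 0.0], [0, 0, 0]], [0, [-0.002, 0, 0], [0, 0, 0]], [0, [-0.002, 0, 0], [0, 0, 0]], [0, [0, 0, 0], [0, 0, 0]]]'

```text
t: 7.63
position: [0.5314, -0.0217, 0.1643]
ee_rot: [-3.142, 0.0, 1.693]
contact_force: [0.5, -0.0, -0.9]
width: 0.0001
```

```bash
python3 look.py b4
```

```text
7.6333 ('unit', array([2.7, 3.8]), 'z', np.float64(0.1643), 'shift mm(cur axes)', array([-3.8, -2.7, -0.7]), 'turn', array([-0.,  0., -0.])) [ 0.5  -0.02 -0.86]
scene [338.9 236.3] 66
top [326.7 242.3] 181
knob unit [ -1.  -34.2] z 0.1267 gap 0.0079 fore -0.009 across 0.285
scene sphere knob [-15.4  -4.5] 0.154 fore -0.106
top sphere knob [ -1.7 -33. ] 0.151 fore -0.012
```

View pics/b4z.png

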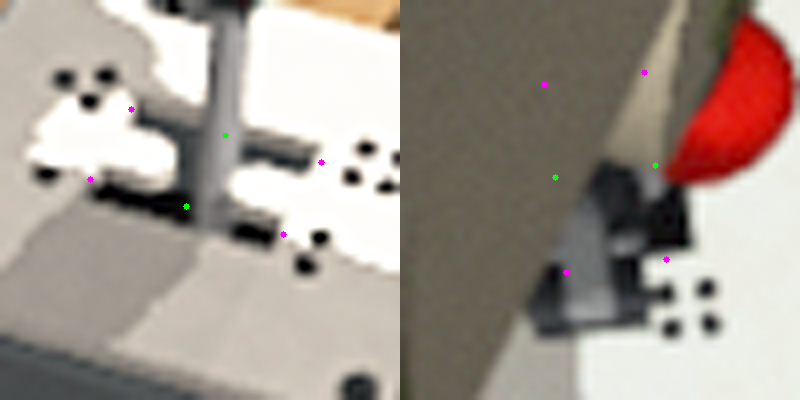

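Call:
jog_arm --commands '[[0, [-0.002, 0, 0.0], [0, 0, 0]], [0, [0, 0, 0], [0, 0, 0]], [0, [0.01, 0, 0], [0, 0, 0]], [0, [0.03, 0, 0], [0, 0, 0]], [0, [0, 0, 0], [0, 0, 0]]]'

```text
t: 8.15
position: [0.5262, 0.0219, 0.1639]
ee_rot: [-3.141, -0.003, 1.698]
contact_force: [0.8, 2.0, -0.3]
width: 0.0002
```

Call:
jog_arm --commands '[[0, [0, -0.03, 0.0], [0, 0, 0]], [0, [0, -0.03, 0], [0, 0, 0]], [0, [0, 0, 0], [0, 0, 0]]]'

```text
t: 8.4
position: [0.4609, 0.0093, 0.1639]
ee_rot: [-3.135, -0.001, 1.694]
contact_force: [-2.5, -0.9, -1.1]
width: -0.0002
```

```bash
python3 look.py c1
```

```text
8.4 ('unit', array([-63.5,  43.2]), 'z', np.float64(0.1639), 'shift mm(cur axes)', array([-43.2,  63.5,  -1.5]), 'turn', array([-0.006, -0.001,  0.   ])) [-2.54 -0.86 -1.11]
scene [329. 239.] 5
top [325.4 240.7] 286
knob unit [ 10.7 -31.3] z 0.1164 gap 0.0048 fore 0.1 across 0.286
scene sphere knob [-2.1  9.1] 0.155 fore -0.015
top sphere knob [  1.5 -30.9] 0.152 fore 0.01
```

View pics/c1.png

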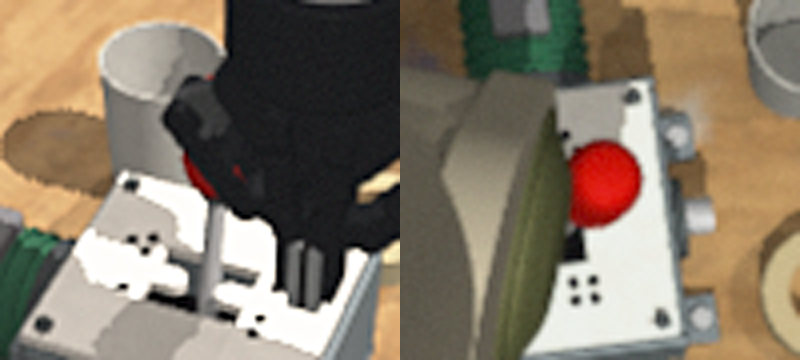

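View pics/c1z.png

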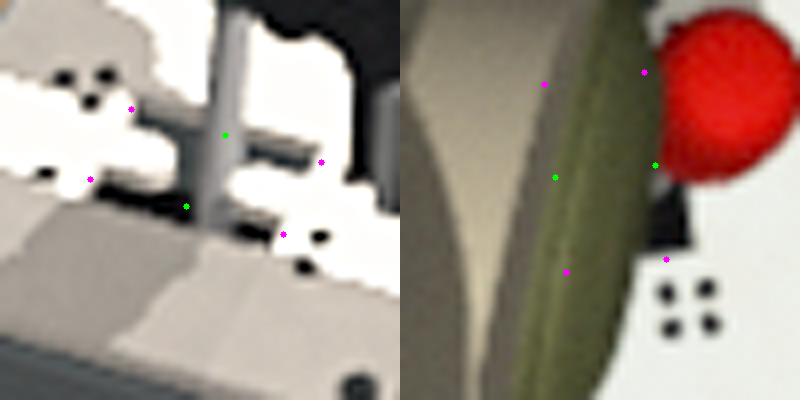

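The knob is now in the right lane, at about (1.5, -27) mm. I come round behind it.

Call:
jog_arm --commands '[[0, [-0.035, 0, 0.0], [0, 0, 0]], [0, [-0.035, 0, 0], [0, 0, 0]], [0, [0, 0.004, 0], [0, 0, 0]], [0, [0, 0.004, 0], [0, 0, 0]], [0, [0, 0.004, 0], [0, 0, 0]]]'

```text
t: 8.92
position: [0.4889, -0.0585, 0.1643]
ee_rot: [3.141, -0.0, 1.693]
contact_force: [0.5, 0.1, -0.2]
width: -0.0
```

Call:
jog_arm --commands '[[0, [0, 0.004, 0.0], [0, 0, 0]], [0, [0, 0.004, 0], [0, 0, 0]], [0, [0, 0.004, 0], [0, 0, 0]], [0, [0, 0.004, 0], [0, 0, 0]], [0, [0, 0.004, 0], [0, 0, 0]]]'

```text
t: 9.33
position: [0.5078, -0.0558, 0.1642]
ee_rot: [-3.141, -0.0, 1.695]
contact_force: [-1.4, 1.1, 0.2]
width: 0.0001
```

```bash
python3 look.py c2
```

```text
9.3333 ('unit', array([-24.9, -27.1]), 'z', np.float64(0.1642), 'shift mm(cur axes)', array([27.1, 24.9, -0.8]), 'turn', array([-0.   , -0.   ,  0.001])) [-1.36  1.08  0.18]
scene [331.1 228.4] 266Traceback (most recent call last):
  File "look.py", line 9, in <module>
    k,cc=big(red(f)&(np.hypot(c[...,0]-.53,c[...,1]+.03)<.15)&(c[...,2]>.09));rc[n]=(f,cc);print(n,cc.round(1),k.sum())
         ~~~^^^^^^^^^^^^^^^^^^^^^^^^^^^^^^^^^^^^^^^^^^^^^^^^^^^^^^^^^^^^^^^^^
  File "h.py", line 20, in big
    n,l,s,c=cv2.connectedComponentsWithStats(m.astype(np.uint8));i=1+np.argmax(s[1:,4]);return l==i,c[i]
                                                                     ~~~~~~~~~^^^^^^^^^
    return _wrapfunc(a, 'argmax', axis=axis, out=out, **kwds)
    return bound(*args, **kwds)
ValueError: attempt to get argmax of an empty sequence
```

Call:
jog_arm --commands '[[0, [0, 0.004, 0.0], [0, 0, 0]], [0, [0, 0.004, 0], [0, 0, 0]], [0, [0, 0.004, 0], [0, 0, 0]], [0, [0, 0.003, 0], [0, 0, 0]], [0, [0, 0, 0], [0, 0, 0]]]'

```text
t: 9.85
position: [0.5234, -0.0544, 0.1643]
ee_rot: [3.141, 0.0, 1.694]
contact_force: [1.2, -0.4, 0.5]
width: 0.0
```

```bash
sed -i 's/i=1+np.argmax(s\[1:,4\]);return/\n    if n<2: return m,np.array([320.,240.])\n    i=1+np.argmax(s[1:,4]);return/' h.py; python3 look.py c3
```

```text
9.85 ('unit', array([ -9.2, -27.7]), 'z', np.float64(0.1643), 'shift mm(cur axes)', array([27.7,  9.2, -0.7]), 'turn', array([0.001, 0.   , 0.001])) [ 1.2  -0.44  0.52]
scene [323.  226.2] 283
top [320. 240.] 0
knob unit [ 11.8 -19.4] z 0.1545 gap 0.0168 fore 0.082 across 0.134
scene sphere knob [ 21.9 -22.6] 0.152 fore 0.151
top sphere knob [  3.6 -21.2] 0.153 fore 0.025
```

View pics/c3.png

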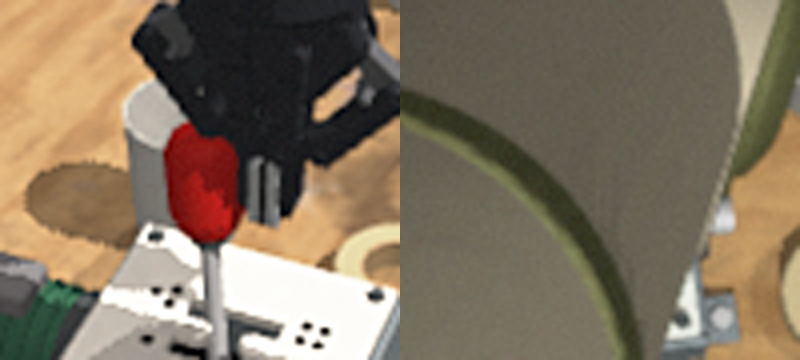

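View pics/c3z.png

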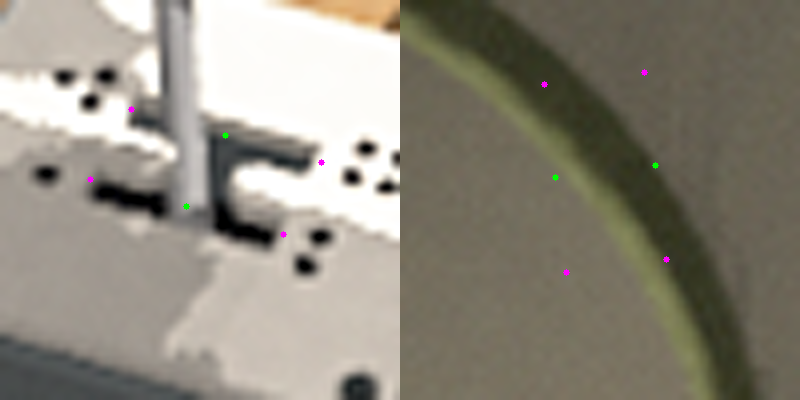

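The knob leans forward in the right lane, fore ≈ 0.15. I push on in small steps and watch the force.

Call:
jog_arm --commands '[[0, [0, 0.003, 0.0], [0, 0, 0]], [0, [0, 0.003, 0], [0, 0, 0]], [0, [0, 0.003, 0], [0, 0, 0]], [0, [0, 0.002, 0], [0, 0, 0]], [0, [0, 0, 0], [0, 0, 0]]]'

```text
t: 10.37
position: [0.5341, -0.0531, 0.1643]
ee_rot: [3.141, 0.0, 1.694]
contact_force: [-0.9, 0.9, -0.5]
width: -0.0003
```

```bash
python3 look.py c4
```

```text
10.3667 ('unit', array([  1.5, -27.7]), 'z', np.float64(0.1643), 'shift mm(cur axes)', array([27.7, -1.5, -0.7]), 'turn', array([0.001, 0.   , 0.001])) [-0.95  0.93 -0.52]
scene [317.7 225.4] 304
top [320. 240.] 0
knob unit [ 16.5 -18.2] z 0.1544 gap 0.0264 fore 0.114 across 0.125
scene sphere knob [ 32.6 -23.5] 0.149 fore 0.227
top sphere knob [  3.6 -21.2] 0.153 fore 0.025
```

View pics/c4z.png

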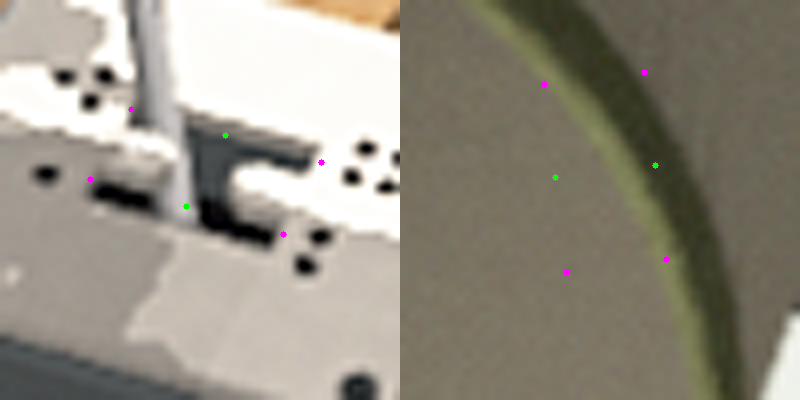

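Call:
jog_arm --commands '[[0, [0, 0.002, 0.0], [0, 0, 0]], [0, [0, 0.001, 0], [0, 0, 0]], [0, [0, 0.001, 0], [0, 0, 0]], [0, [0, 0, 0], [0, 0, 0]]]'

```text
t: 10.8
position: [0.5376, -0.0527, 0.1643]
ee_rot: [3.141, 0.0, 1.694]
contact_force: [-0.7, -0.5, -0.2]
width: 0.0
```

Call:
jog_arm --commands '[[0, [0, 0.001, 0.0], [0, 0, 0]], [0, [0, 0, 0], [0, 0, 0]]]'

```text
t: 10.97
position: [0.5382, -0.0526, 0.1642]
ee_rot: [-3.141, -0.0, 1.694]
contact_force: [-0.8, -0.3, -0.8]
width: -0.0002
```

Call:
jog_arm --commands '[[0, [0, 0.001, 0.0], [0, 0, 0]], [0, [0, 0, 0], [0, 0, 0]]]'

```text
t: 11.13
position: [0.5388, -0.0525, 0.1641]
ee_rot: [-3.14, -0.0, 1.694]
contact_force: [-2.6, -0.6, -0.0]
width: -0.0
```

```bash
python3 look.py c5
```

```text
11.1333 ('unit', array([  6.3, -27.7]), 'z', np.float64(0.1641), 'shift mm(cur axes)', array([27.7, -6.3, -0.9]), 'turn', array([-0.001, -0.   ,  0.   ])) [-2.56 -0.64 -0.03]
scene [315.7 225.3] 313
top [320. 240.] 0
knob unit [ 18.4 -17.7] z 0.154 gap 0.03 fore 0.127 across 0.122
scene sphere knob [ 36.7 -23.5] 0.148 fore 0.256
top sphere knob [  3.6 -21.2] 0.153 fore 0.025
```

Call:
jog_arm --commands '[[0, [0, 0.001, 0.0], [0, 0, 0]], [0, [0, 0, 0], [0, 0, 0]]]'

```text
t: 11.4
position: [0.5395, -0.0524, 0.1641]
ee_rot: [-3.14, -0.0, 1.694]
contact_force: [-5.5, -1.0, 0.6]
width: 0.0001
```

Call:
jog_arm --commands '[[0, [0, 0.001, 0.0], [0, 0, 0]], [0, [0, 0, 0], [0, 0, 0]]]'

```text
t: 11.57
position: [0.5399, -0.0524, 0.164]
ee_rot: [-3.139, -0.0, 1.694]
contact_force: [-6.2, -0.9, 0.6]
width: 0.0
```

```bash
python3 look.py c6
```

```text
11.5667 ('unit', array([  7.4, -27.7]), 'z', np.float64(0.164), 'shift mm(cur axes)', array([27.7, -7.4, -1. ]), 'turn', array([-0.003, -0.   ,  0.   ])) [-6.16 -0.92  0.62]
scene [315.2 225.2] 315
top [320. 240.] 0
knob unit [ 18.8 -17.6] z 0.154 gap 0.0309 fore 0.13 across 0.122
scene sphere knob [ 37.7 -23.8] 0.148 fore 0.263
top sphere knob [  3.6 -21.2] 0.153 fore 0.025
```

The force is climbing against the stop (6 N) and fore ≈ 0.26, so the lever is home. I back off straight and retreat.

Call:
jog_arm --commands '[[0, [0, -0.005, 0.0], [0, 0, 0]], [0, [0, -0.02, 0], [0, 0, 0]], [0, [0, -0.03, 0], [0, 0, 0]], [0, [0, -0.03, -0.02], [0, 0, 0]], [0, [0, -0.02, -0.03], [0, 0, 0]]]'

```text
t: 12.08
position: [0.4342, -0.0653, 0.2131]
ee_rot: [-3.138, -0.0, 1.693]
contact_force: [-0.2, 0.2, 0.5]
width: -0.0002
```

Call:
jog_arm --commands '[[0, [0, 0, -0.04], [0, 0, 0]], [0, [0.035, 0, -0.02], [0, 0, 0]], [0, [0.035, 0, 0], [0, 0, 0]], [0, [0.035, 0, 0], [0, 0, 0]], [0, [0.035, 0, 0], [0, 0, 0]]]'

```text
t: 12.5
position: [0.4207, 0.0757, 0.2756]
ee_rot: [3.137, -0.001, 1.693]
contact_force: [1.2, 0.0, -0.4]
width: 0.0001
```

Call:
jog_arm --commands '[[0, [0.04, 0, 0], [0, 0, 0]], [0, [0.04, 0, 0], [0, 0, 0]], [0, [0.04, 0, 0], [0, 0, 0]], [0, [0.04, 0, 0], [0, 0, 0]], [0, [0.04, 0, 0], [0, 0, 0]]]'

```text
t: 12.92
position: [0.3955, 0.275, 0.275]
ee_rot: [3.139, -0.002, 1.694]
contact_force: [1.3, -0.2, -0.0]
width: 0.0004
```

```bash
python3 look.py d1
python3 - <<'E'
from workcell import *
import cv2
for n in('top','scene'): cv2.imwrite(f'pics/{n}_end.png',grab_frame(n)['pixels'][:,:,::-1])
E
```

```text
12.9167 ('unit', array([-95.9, 314.9]), 'z', np.float64(0.275), 'shift mm(cur axes)', array([-315.2,   95.4,  109.6]), 'turn', array([ 0.003, -0.002,  0.001])) [ 1.29 -0.19 -0.02]
scene [320. 240.] 0
top [321.9 222.8] 353
knob unit [ 38.8 -30.7] z 0.1087 gap 0.0147 fore 0.374 across 0.302
scene sphere knob [11.9 16.3] 0.154 fore 0.082
top sphere knob [ 37.1 -28.7] 0.147 fore 0.258
```

View pics/d1z.png

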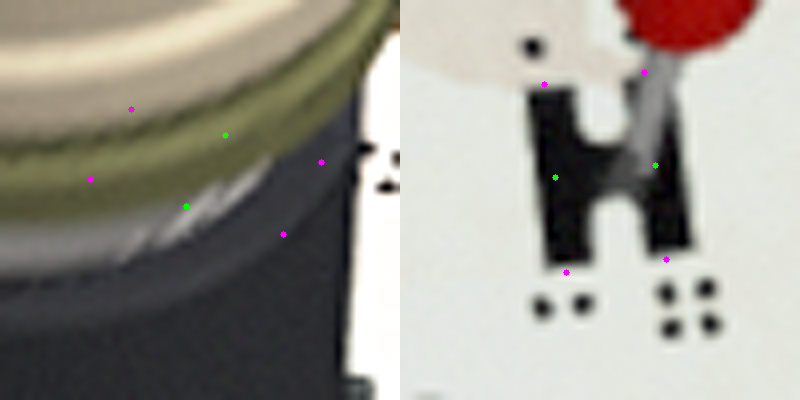

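View pics/top_end.png

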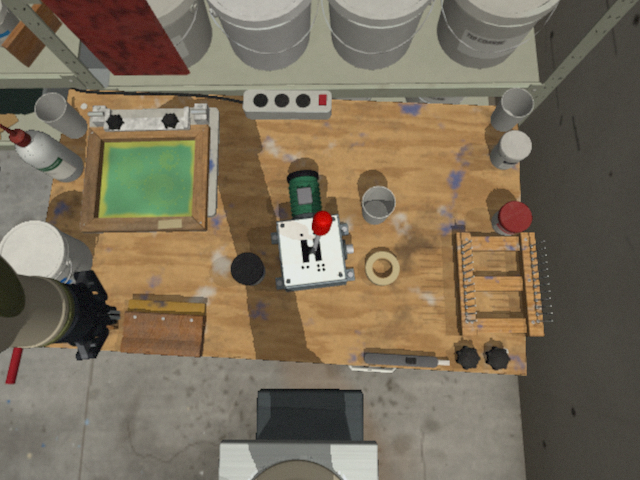

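The top view shows the knob at (322,223), standing in the right lane forward (fore 0.258). The jar (247,269), cup (378,205) and tape (382,268) have not moved. I let the arm settle and hand in.

Call:
jog_arm --commands '[[0, [0, 0, 0], [0, 0, 0]], [0, [0, 0, 0], [0, 0, 0]]]'

```text
t: 13.28
position: [0.3959, 0.2711, 0.2745]
ee_rot: [3.141, -0.0, 1.692]
contact_force: [0.1, 0.0, -0.1]
width: -0.0001
```

```bash
python3 -c "
from workcell import *
print(finish_job())"
```

```text
the job is handed in; nothing more can be done
None
```

The gear lever is home in the third slot, and the job is handed in after about 13.3 s of robot time. With the fingers shut I pushed it rearward to the cross channel, across to the right lane, then forward until it met the stop. I never gripped it.

**Lever:** the force rose to about 6 N at the stop. After I backed off, the clear top view put the knob at about (37, -29) mm from the gate's centre, a forward lean of about 0.26 rad.

**Surroundings:** the jar, cup and tape stand where they were in the top view, and the arm is well clear with nothing touching it.

**Checks that disagreed or failed:** the two-camera knob fix disagreed with the single-view readings whenever the arm hid part of the knob. In the last look the arm blocked the scene camera, so the final lever reading rests on the top view and the force at the stop.

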